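# Lay a tasting place on the cellar table

### The arm

A 6-joint arm with a two-finger parallel gripper is mounted at the origin on the work surface. World frame = base frame: x ahead of the robot, y to its left, z up, the work surface at z = 0. Lengths are in mm, angles in rad, forces in N, time in s.
With the tool pointing down it reaches from about 300 to 775 mm from the base axis. Payload 14.6 kg.
Tool frame: the origin (TCP) lies midway between the tips of the shut fingers; the grasp point (between the pads) lies 19 mm behind it (manip.grip_point_offset is the distance from the TCP to the grasp point, in mm); x points along the fingers, z is the direction in which the jaws open and shut, and the axes are right-handed (so a half turn about x gives the same grasp; the last joint's range is limited). The gripper opens to 94 mm and grips with 3 to 60 N. Pads are 16 mm wide; open, the fingers measure 119 mm over their backs; the gripper's body (75 mm by 177 mm) begins 78 mm behind the grasp point.
Start: joints at [1.075, 0.3, 1.521, -0, 1.321, -0.067], TCP at [228.675, 500.197, 205.446] pointing down, gripper open.
Joint ranges: [-3.03, 3.03], [-0.79, 2.21], [0.23, 2.52], [-1.04, 4.18], [0, 3.07], [-2.55, 2.55]. Speed limits (rad/s): [2.22, 2.22, 2.57, 3.14, 3.14, 3.14].

### API

Orientations are given as [roll, pitch, yaw] about the fixed x, y, z axes, in that order (R = Rz(yaw) Ry(pitch) Rx(roll)).
In Python, from cell import manip, camera, calibration, order gives the robot as it stands.
- The arm moves only by the tool jog_arm, never from a script. Its arguments are lists of equal length, an entry for each row: "turn": the turn, a rotation vector about the tool's x, y, z in degrees, a list of three; "dp": the shift along the tool's x, y, z in cm, a list of three; "gripper": the closure, from 0 (fully open) to 1 (shut). In form: {"turn": [[ax, ay, az], ...], "dp": [[tx, ty, tz], ...], "gripper": [gripper, ...]}. A call has 1 to 8 rows; each row shifts and turns the pose as measured when the row begins, along the tool's axes as they then stand; what a row does not reach is not made up. A row lasts 1/8 s, in which the tool goes at most 62.5 mm and 10.7 degrees, less where a joint would pass 70% of its speed; a pose out of reach is approached as far as the arm can. A call is refused whole if a number of a shift passes 6.25 or a number of a turn 10.7, either way. A call with a gripper value outside its range is refused whole. The fingers move at their own pace and stop on an object; "grip_force" is the grip in N (left out, the last holds). Time passes only in rows, so rows that do not move let the fingers close. It gives the time, the measured TCP pose, the force and the opening at its end, in the units of the state.
- manip.read_state(): the state, without advancing time (a new reading comes with each control period).
- camera(name): name is "scene" or "top"; returns (picture, depth): 400x640x3 uint8, red, green, blue; 400x640 float32, mm along the optical axis (not along the pixel's ray), 0 where there is no reading.
- calibration(name): a dict with "K" (3x3 intrinsics, pixels), "world_from_camera" (4x4, takes a point from camera to world coordinates). Camera axes: x right, y down, z forward; pixel columns grow to the right and rows downward; lengths in mm; the calibration is good to about 2 mm. A picture is of the moment at which its call begins. calibration takes no time and is no camera call.
- order.sign_off(): hands the job in, once; it reports no verdict.
The state is a dict: "clock": time; "joints": joint angles; "qd": joint speeds; "effort": joint torques, N m; "eef_pos": TCP position; "eef_rot": TCP orientation; "wrist_force": force on the tool from outside, world axes, zero at the start; "moment": the same for the moment, N m; "finger_gap": finger opening in mm.
Only numpy, scipy, OpenCV 4.12 (cv2) and the standard library are available. Lean on these libraries where they do the work, as an engineer would, in place of code of your own. Each camera call takes 0.05 s, during which the arm holds its last target.

### The job

Lay the tasting place: take the candle holder off the oak board and stand it in the middle of the slate tile, and on the board's three rings stand the bottle in the end ring on the lantern's side, the cup in the ring at the other end and the jar in the ring between them, each upright and centred in its ring. The wooden cover goes on the cup, seated level on its rim. Knock nothing over, and leave the lantern, the olive bowl and the pepper mill where they stand.

Things in the scene. Friction and masses are not known exactly. Their poses are not given: they have to be found in the camera images.
- board: Oak serving board, fixed: light wood, 115 (x) by 310 (y) by 12 mm high; origin at the centre of its underside, y along its length. Three equal rings (dark outlines, 76 mm across) lie flush in its top, centred at x = 0, y = -100, 0 and +100 mm. Its ends look alike: the lantern stands beyond one end, the slate tile beyond the other, and they swap from start to start.
- tile: The slate tile, fixed to the table: dark grey square slab 95 by 95 by 7 mm high; origin at the centre of its underside, x and y along its sides.
- bottle: The small green glass sample bottle with a paper label, loose, 0.3 kg: body 52 mm in diameter up to 80 mm, shoulder tapering from 80 to 105 mm, straight neck with dark cap 28 mm in diameter from 105 to 152 mm (the top). Origin at the centre of its underside, z up. Best gripped by the neck.
- cup: The white ceramic tasting cup, loose, 0.22 kg: straight round tumbler without handle, 64 mm outside diameter, 80 mm high, wall 4 mm (mouth 56 mm wide), open at the top. Origin at the centre of its underside, z up.
- jar: The squat amber glass jar with a dark metal lid, loose, 0.15 kg: 57 mm in diameter, 60 mm high. Origin at the centre of its underside, z up.
- cover: Turned dark wooden cover of the cup, 0.06 kg, right way up on the table: plug 48 mm in diameter from 0 to 8 mm (enters the cup's mouth), disc 74 mm in diameter from 8 to 16 mm (rests on the rim), knob 22 mm in diameter from 16 to 40 mm (to grip). Origin at the centre of the plug's underside, z up; seated, it is 72 mm above the cup's origin.
- candle: The brass candle holder with a stub of white candle, loose, 0.18 kg: brass cylinder 50 mm in diameter, 42 mm high, the candle (38 mm in diameter) rising to 54 mm, wick to 60 mm. Origin at the centre of its underside, z up. It starts standing somewhere on the board, in the way.
- lantern: The black iron lantern, loose, 0.95 kg, a bystander and landmark: 80 by 80 mm, 150 mm high, glass sides. Origin at the centre of its underside, z up. It stands beyond one end of the board.
- bowl: The terracotta bowl of olives, loose, a bystander out to one side: 100 mm in diameter, 40 mm high. Origin at the centre of its underside.
- mill: The dark wooden pepper mill, loose, a bystander out to the other side: 56 mm in diameter, 142 mm high. Origin at the centre of its underside.
Things that resemble listed ones, but are neither listed nor needed, are in the scene too. What is shaped like the jar but blue or turquoise is not meant.

How it is judged (in metres and radians):
At the end, for the whole second after the job is handed in: Bottle in the end ring nearer the lantern, cup in the other end ring, jar in the middle ring, candle on the tile: each within 13 mm of centre along either axis. Cover seated on the cup (within 8 mm of its axis, 3 mm of its height). All five upright to 0.1 rad, released, at rest (((y of lantern in the frame of board above 0 m and x of bottle in the frame of board between -0.013 and 0.013 m and y of bottle in the frame of board between 0.087 and 0.113 m and z of bottle in the frame of board between 0.009 and 0.015 m and x of cup in the frame of board between -0.013 and 0.013 m and y of cup in the frame of board between -0.113 and -0.087 m and z of cup in the frame of board between 0.009 and 0.015 m) or (y of lantern in the frame of board below 0 m and x of bottle in the frame of board between -0.013 and 0.013 m and y of bottle in the frame of board between -0.113 and -0.087 m and z of bottle in the frame of board between 0.009 and 0.015 m and x of cup in the frame of board between -0.013 and 0.013 m and y of cup in the frame of board between 0.087 and 0.113 m and z of cup in the frame of board between 0.009 and 0.015 m)) and x of jar in the frame of board between -0.013 and 0.013 m and y of jar in the frame of board between -0.013 and 0.013 m and z of jar in the frame of board between 0.009 and 0.015 m and x of candle in the frame of tile between -0.013 and 0.013 m and y of candle in the frame of tile between -0.013 and 0.013 m and z of candle in the frame of tile between 0.004 and 0.01 m and horizontal distance between cover and cup below 0.008 m and z of cover in the frame of cup between 0.069 and 0.075 m and angle between each of bottle, cup, jar, cover, candle's own z axis and vertical below 0.1 rad and linear speed of each of bottle, cup, jar, cover, candle below 0.02 m/s and angular speed of each of bottle, cup, jar, cover, candle below 0.3 rad/s); the robot touches nothing.
It fails at once if the lantern is shifted (more than 20 mm) or knocked over (distance of lantern from where it was at the start of the episode above 0.02 m or angle between lantern's own z axis and vertical above 0.5 rad).
It fails at once if the bowl is shifted (more than 20 mm) or knocked over (distance of bowl from where it was at the start of the episode above 0.02 m or angle between bowl's own z axis and vertical above 0.5 rad).
It fails at once if the mill is shifted (more than 20 mm) or knocked over (distance of mill from where it was at the start of the episode above 0.02 m or angle between mill's own z axis and vertical above 0.5 rad).
It fails at once if one of the things being laid out is knocked over (angle between any of bottle, cup, jar, cover, candle's own z axis and vertical above 0.6 rad).
It also fails if it takes over 134 s, if anything falls off the work surface, if the arm or the gripper's body presses on something with over 40 N, if the wrist force passes 120 N, or if a joint passes its speed limit or range.

## Working session

There is one attempt and no reset: what is moved stays moved. The work goes in short steps, Python scripts to look and compute and a tool call to move; the robot and the scene stay as the last step left them, time stands still between calls to the robot, and variables do not carry over. Pictures are saved under pics/ and viewed, and the job is handed in when it is done.

Besides the shell and the picture viewer there is one more tool, called after "Emit:" as name(argument=value, ...) on one line, values as JSON. jog_arm: Moves the arm, as the interface text tells. Its arguments: {"type":"object","properties":{"turn":{"type":"array","items":{"type":"array","items":{"type":"number"}}},"dp":{"type":"array","items":{"type":"array","items":{"type":"number"}}},"gripper":{"type":"array","items":{"type":"number"}},"grip_force":{"type":"number"}},"required":["turn","dp","gripper"]}

```bash
mkdir -p pics; ls
cat > h.py <<'E'
import numpy as np,cv2
from cell import manip,camera,calibration,order
def snap(name,fn):
    p,d=camera(name); cv2.imwrite('pics/%s.png'%fn,p[:,:,::-1]); np.save('pics/%s.npy'%fn,d); return p,d
def world(name,d):
    c=calibration(name);K=np.array(c['K']);T=np.array(c['world_from_camera'])
    v,u=np.mgrid[:d.shape[0],:d.shape[1]]
    P=np.stack([(u-K[0,2])/K[0,0]*d,(v-K[1,2])/K[1,1]*d,d,np.ones_like(d)],-1)
    return (P@T.T)[...,:3]
E
python3 - <<'E'
from h import *
for n in('scene','top'):
    snap(n,n+'0'); c=calibration(n); print(np.round(c['K'],1).tolist(),np.round(c['world_from_camera'],3).tolist())
print(manip.read_state())
E
```

```text
pics
[[423.7, 0.0, 323.2], [0.0, 423.7, 205.2], [0.0, 0.0, 1.0]] [[-0.687, 0.558, -0.466, 1001.443], [0.727, 0.539, -0.426, 469.178], [0.014, -0.631, -0.776, 918.881], [0.0, 0.0, 0.0, 1.0]]
[[486.1, 0.0, 313.7], [0.0, 486.1, 203.5], [0.0, 0.0, 1.0]] [[-0.028, -0.998, 0.061, 355.658], [-1.0, 0.029, 0.013, -9.769], [-0.015, -0.061, -0.998, 1780.148], [0.0, 0.0, 0.0, 1.0]]
{'clock': 0.1, 'joints': array([ 1.07538180e+00,  3.00425362e-01,  1.52149363e+00, -1.35556432e-06,
        1.32073453e+00, -6.65847560e-02]), 'qd': array([ 0.0003469 , -0.00162086, -0.00104533,  0.001781  , -0.00160631,
        0.00136319]), 'effort': array([ 1.28199747e-03, -5.32643652e+01, -3.53290057e+01,  7.10417144e-02,
        2.34257657e-02, -1.73428418e-05]), 'eef_pos': array([228.57714857, 499.99404039, 204.94842028]), 'eef_rot': array([ 3.0762456 ,  1.56973545, -2.06497281]), 'wrist_force': array([0.11826141, 0.04291608, 0.07737876]), 'moment': array([0.00287901, 0.02174068, 0.0276479 ]), 'finger_gap': 94.40498187531192}
```

View pics/scene0.png

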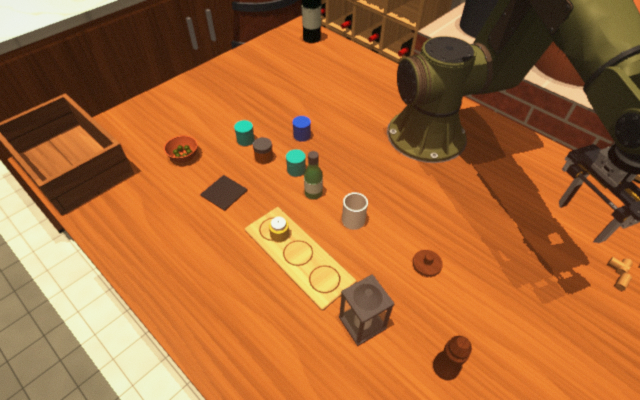

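View pics/top0.png

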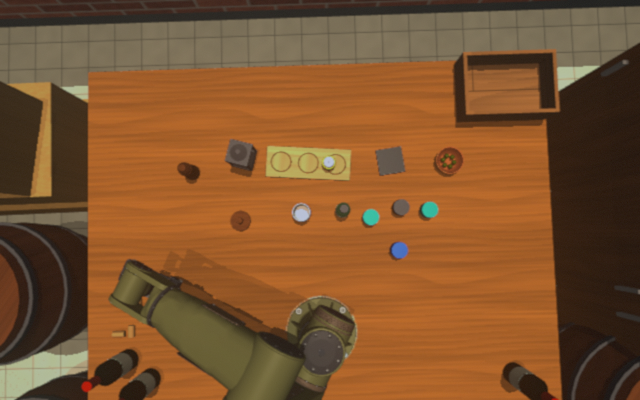

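The scene view shows the tile at (224,192), candle on the board at (279,229), bottle (314,177), cup (355,211) and cover (428,262). The lantern (366,310) stands at one board end and the mill at (458,350). Jar candidates are amber/dark (263,151), turquoise (244,133) and (296,163), and blue (302,128), so I choose (263,151). Next is a close crop to check it.

Run:
```python
from h import *
s=cv2.imread('pics/scene0.png');t=cv2.imread('pics/top0.png')
cv2.imwrite('pics/c1.png',cv2.resize(s[110:260,180:400],(792,540),interpolation=cv2.INTER_CUBIC))
cv2.imwrite('pics/c2.png',cv2.resize(t[130:270,220:480],(780,420),interpolation=cv2.INTER_CUBIC))
```

```text
(no output)
```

View pics/c1.png

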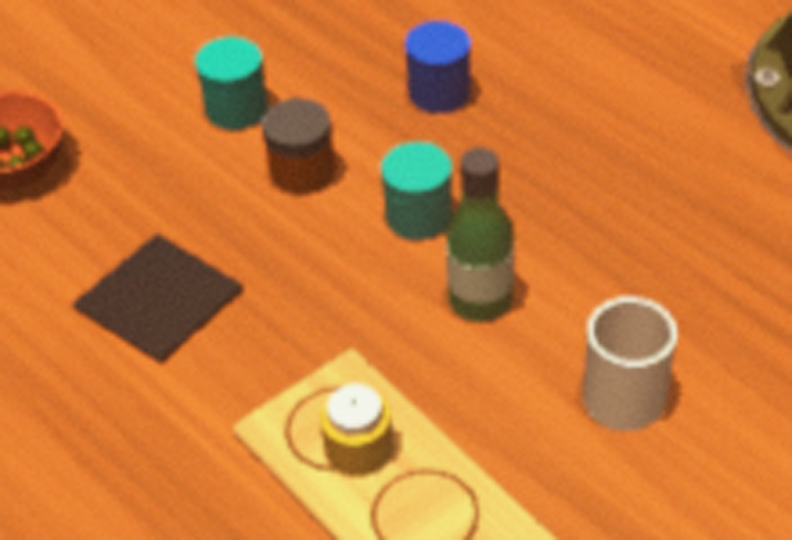

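View pics/c2.png

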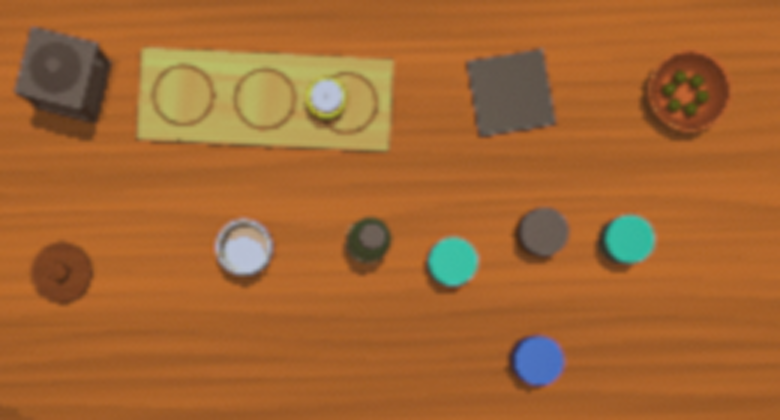

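The crop confirms the jar: amber body and dark lid at (300,145), between the two turquoise decoys. Now I'll measure with depth from both cameras.

```bash
cat > meas.py <<'E'
from h import *
# approx pixel in top image, height slab of a feature
def blob(W,xy,zlo,zhi,r):
    m=(W[...,2]>zlo)&(W[...,2]<zhi)&(np.hypot(W[...,0]-xy[0],W[...,1]-xy[1])<r)
    return W[m]
def meas(name,d,spec):
    W=world(name,d); 
    for k,(xy,zlo,zhi,r) in spec.items():
        p=blob(W,xy,zlo,zhi,r)
        if len(p)<4: print(name,k,'few',len(p)); continue
        (c,rad)=cv2.minEnclosingCircle(p[:,:2].astype(np.float32))
        print(name,k,len(p),'circ',np.round(c,1),round(rad,1),'mean',np.round(p.mean(0),1),'mid',np.round((p[:,:2].min(0)+p[:,:2].max(0))/2,1))
E
python3 - <<'E'
from meas import *
d={n:np.load('pics/%s0.npy'%n) for n in('top','scene')}
W=world('top',d['top'])
px=dict(lantern=(240,153),candle=(328,162),tile=(390,161),bowl=(449,161),mill=(187,170),cover=(241,221),cup=(299,206),bottle=(344,208),t1=(371,217),jar=(401,208),t2=(430,210),blue=(400,250))
for k,(u,v) in px.items(): print(k,np.round(W[v,u],0))
g=lambda k:W[px[k][1],px[k][0]][:2]
spec=dict(lantern=(g('lantern'),135,160,60),candle=(g('candle'),44,75,40),cover=(g('cover'),4,22,55),knob=(g('cover'),28,50,40),cup=(g('cup'),72,90,60),cap=(g('bottle'),140,165,40),jar=(g('jar'),52,70,45),mill=(g('mill'),20,160,60),bowl=(g('bowl'),30,50,70),t1=(g('t1'),52,70,45),t2=(g('t2'),52,70,45),blue=(g('blue'),52,70,45))
for n in d: meas(n,d[n],spec)
# planes: table, board, tile edges
for n in d:
    W=world(n,d[n])
    im=cv2.imread('pics/%s0.png'%n)
    hsv=cv2.cvtColor(im,cv2.COLOR_BGR2HSV).astype(int)
    roi=(W[...,0]>300)&(W[...,0]<620)&(abs(W[...,1])<450)
    print(n,'table z',np.median(W[...,2][roi]))
    b=roi&(W[...,2]<25)&(hsv[...,0]>19)&(hsv[...,0]<40)&(hsv[...,1]>80)&(hsv[...,2]>90)
    t=roi&(W[...,2]<25)&(hsv[...,1]<90)&(hsv[...,2]<90)&(np.hypot(W[...,0]-g('tile')[0],W[...,1]-g('tile')[1])<80)
    for m,l in((b,'board'),(t,'tile')):
        p=W[m]; r=cv2.minAreaRect(p[:,:2].astype(np.float32)); print(l,len(p),np.round(r[0],1),np.round(r[1],1),round(r[2],1),'z',np.median(p[:,2]),'med',np.median(p,0).round(1))
E
```

```text
lantern [634. 257. 150.]
candle [606. -42.  70.]
tile [ 613. -271.    2.]
bowl [ 605. -485.    9.]
mill [585. 446. 123.]
cover [407. 276.  41.]
cup [457.  68.   0.]
bottle [437. -89. 151.]
t1 [ 407. -188.   61.]
jar [ 436. -295.   56.]
t2 [ 426. -396.   64.]
blue [ 288. -285.   62.]
top lantern 209 circ [636.4 264.5] 50.6 mean [638.7 266.2 141.9] mid [637.5 265.9]
top candle 150 circ [607.8 -42.3] 24.7 mean [606.2 -41.9  61.2] mid [607.1 -43.3]
top cover 331 circ [406.5 276.7] 54.8 mean [406.4 280.9  13.3] mid [405.8 277.7]
top knob 36 circ [414.8 277.3] 26.1 mean [409.1 283.   38.6] mid [409.  275.9]
top cup 67 circ [431.5  59.8] 31.8 mean [433.8  59.9  80.2] mid [432.9  60.1]
top cap 54 circ [436.4 -87.5] 14.0 mean [435.8 -87.3 152.2] mid [435.3 -87.7]
top jar 201 circ [ 440.2 -294.6] 28.8 mean [ 440.4 -294.2   59.6] mid [ 441.2 -295. ]
top mill 268 circ [590.4 457.3] 26.4 mean [587.6 451.1  93.7] mid [590.1 456.2]
top bowl 166 circ [ 604.9 -478.3] 50.5 mean [ 609.1 -483.5   37.6] mid [ 606.2 -478.2]
top t1 198 circ [ 409.1 -186.3] 28.1 mean [ 408.8 -185.7   60.7] mid [ 409.2 -186.
[... 900 characters left out ...]
   36.4] mid [ 604.7 -477.6]
scene t1 246 circ [ 407.  -183.8] 30.4 mean [ 409.7 -183.3   58.6] mid [ 408.  -184.7]
scene t2 204 circ [ 429.8 -394.3] 30.6 mean [ 430.1 -391.4   58.6] mid [ 429.3 -393.9]
scene blue 201 circ [ 289.8 -282.7] 30.5 mean [ 290.3 -279.1   58.8] mid [ 288.6 -281.7]
top table z 2.172610203243721
board 1138 [ 567.2 -119.8] [614.4 101. ] 79.3 z 12.885588474659812 med [587.4  35.   12.9]
tile 0 [0. 0.] [0. 0.] 0.0 z nan med [nan nan nan]
scene table z -0.1344433242429659
board 1733 [ 518.9 -101.2] [587.7 194.8] 59.9 z 11.637228764541646 med [587.6  56.6  11.6]
tile 0 [0. 0.] [0. 0.] 0.0 z nan med [nan nan nan]
  return _methods._mean(a, axis=axis, dtype=dtype,
  ret = ret.dtype.type(ret / rcount)
  ret = um.true_divide(
```

Run:
```python
from h import *
s=cv2.imread('pics/scene0.png');t=cv2.imread('pics/top0.png')
cv2.imwrite('pics/c3.png',cv2.resize(s[200:320,230:390],(800,600),interpolation=cv2.INTER_CUBIC))
cv2.imwrite('pics/c4.png',cv2.resize(t[140:185,260:415],(775,225),interpolation=cv2.INTER_CUBIC))
```

```text
(no output)
```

View pics/c3.png

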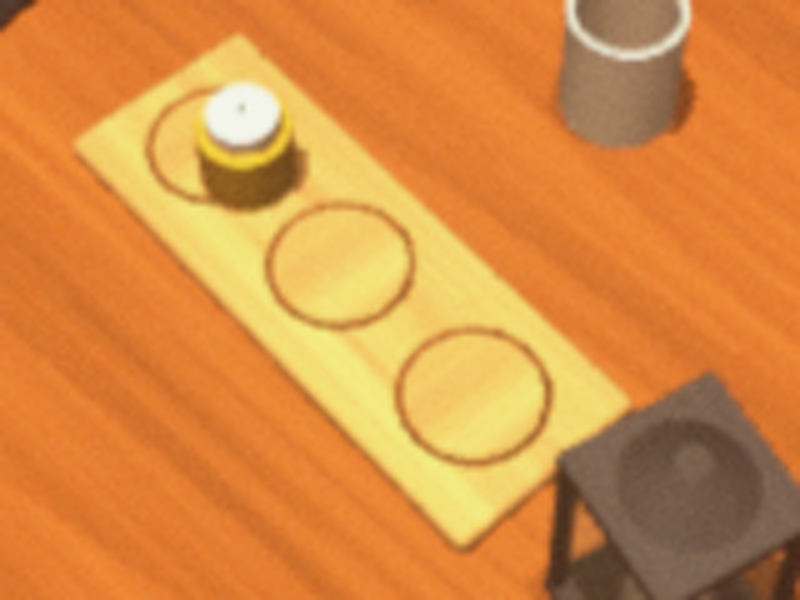

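View pics/c4.png

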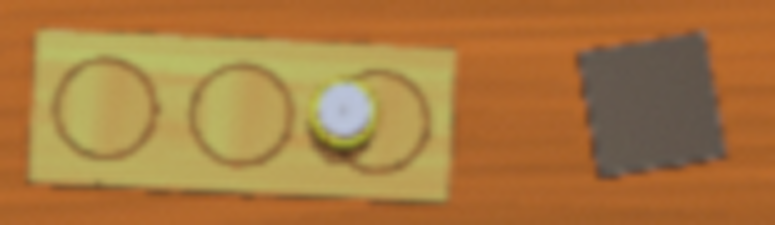

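```bash
cat >> h.py <<'E'
def ray(name,u,v,z):
    c=calibration(name);K=np.array(c['K']);T=np.array(c['world_from_camera'])
    r=T[:3,:3]@np.array([(u-K[0,2])/K[0,0],(v-K[1,2])/K[1,1],1]);o=T[:3,3]
    return (o+r*(z-o[2])/r[2])[:2]
E
python3 - <<'E'
from h import *
def f(n,pts,s,o,z): return np.array([ray(n,(x+.5)/s-.5+o[0],(y+.5)/s-.5+o[1],z) for x,y in pts])
q=lambda a:print(a.round(1).tolist())
T=(260,140);S=(230,200)
print('top rings');q(f('top',[(105,108),(241,115),(379,121)],5,T,12))
c=f('top',[(36,30),(456,49),(447,200),(29,182)],5,T,12);q(c);q(c.mean(0))
print('scene rings mid,lant');q(f('scene',[(340,265),(474,396)],5,S,12))
c=f('scene',[(238,35),(76,147),(463,548)],5,S,12);q(c);q((c[0]+c[2])/2)
print('tile')
c=f('top',[(577,53),(706,32),(725,158),(599,178)],5,T,7);q(c);q(c.mean(0))
c=f('scene',[(157,235),(242,290),(162,361),(75,304)],3.6,(180,110),7);q(c);q(c.mean(0))
print('wick',ray('scene',(241+.5)/5-.5+230,(107+.5)/5-.5+200,60),ray('top',(343.5)/5-.5+260,111.5/5-.5+140,58))
print(manip.grip_point_offset,[a for a in dir(manip) if a[0]!='_'])
from scipy.spatial.transform import Rotation as R
print(R.from_euler('xyz',manip.read_state()['eef_rot']).as_matrix().round(3))
E
```

```text
top rings
[[622.5, 131.0], [614.4, 31.4], [606.9, -69.5]]
[[681.8, 180.4], [658.4, -127.5], [547.4, -117.3], [569.6, 188.0]]
[614.3, 30.9]
scene rings mid,lant
[[613.7, 31.1], [621.2, 131.2]]
[[547.9, -115.8], [658.5, -121.3], [682.2, 181.7]]
[615.0, 32.9]
tile
[[653.6, -216.5], [666.2, -311.5], [572.8, -321.8], [560.8, -229.3]]
[613.4, -269.8]
[[573.9, -320.6], [564.5, -225.3], [653.1, -213.8], [664.6, -307.8]]
[614.0, -266.9]
wick [602.67240343 -49.28997003] [608.34085831 -42.50775218]
18.8 ['Unreachable', 'grip_point_offset', 'read_state']
[[-0.001 -0.909  0.416]
 [-0.001  0.416  0.909]
 [-1.     0.    -0.001]]
```

Emit:
jog_arm(turn=[[9.5,0,0],[9.5,0,0],[9.5,0,0],[9.5,0,0],[9.5,0,0],[9.5,0,0],[8,0,0],[0,0,0]], dp=[[0,0,0],[0,0,0],[0,0,0],[0,0,0],[0,0,0],[0,0,0],[0,0,0],[0,0,0]], gripper=[0,0,0,0,0,0,0,0], grip_force=20)

```text
clock: 1.1
eef_pos: [228.0, 498.9, 202.2]
eef_rot: [-2.037, 1.564, -2.065]
wrist_force: [-0.0, -0.2, -0.1]
finger_gap: 94.1
```

```bash
cat > st.py <<'E'
from h import *
from scipy.spatial.transform import Rotation as R
import sys
s=manip.read_state();M=R.from_euler('xyz',s['eef_rot']).as_matrix()
print('t',round(s['clock'],2),'pos',s['eef_pos'].round(1),'gap',round(s['finger_gap'],1),'F',s['wrist_force'].round(1),'jawdeg',round(np.degrees(np.arctan2(M[1,2],M[0,2])),2),'j6',s['joints'][5].round(2))
print(M.round(3).tolist())
# rotvec (deg, tool axes) to ideal down with jaw yaw target
yaw=0
G=np.array([[0,0,1],[0,1,0],[-1,0,0]]).astype(float)
print('fix turn',np.degrees(R.from_matrix(M.T@G).as_rotvec()).round(2))
if len(sys.argv)>3:
    g=np.array(list(map(float,sys.argv[1:4])))
    print('dp cm',(M.T@(g-s['eef_pos'])/10).round(2))
E
python3 st.py 607.8 -42.2 200
```

```text
t 1.1 pos [228.  498.9 202.2] gap 94.1 F [-0.  -0.2 -0.1] jawdeg -1.6 j6 1.1
[[-0.003, 0.028, 1.0], [-0.006, 1.0, -0.028], [-1.0, -0.006, -0.003]]
fix turn [-1.6  -0.18  0.34]
dp cm [  0.42 -53.03  39.48]
```

Emit:
jog_arm(turn=[[-1.6,0,0],[0,0,0],[0,0,0],[0,0,0],[0,0,0],[0,0,0],[0,0,0],[0,0,0]], dp=[[0,-5,3.7],[0,-5,3.7],[0,-5,3.7],[0,-5,3.7],[0,-5,3.7],[0,-5,3.7],[0,-5,3.7],[0,-5,3.7]], gripper=[0,0,0,0,0,0,0,0])

```text
clock: 2.1
eef_pos: [529.6, 99.8, 203.0]
eef_rot: [-2.077, 1.564, -2.037]
wrist_force: [0.0, 0.4, -0.2]
finger_gap: 93.8
```

```bash
python3 st.py 607.8 -42.2 150
```

```text
t 2.1 pos [529.6  99.8 203. ] gap 93.8 F [ 0.   0.4 -0.2] jawdeg 2.27 j6 0.08
[[-0.003, -0.04, 0.999], [-0.006, 0.999, 0.04], [-1.0, -0.006, -0.003]]
fix turn [ 2.27 -0.19  0.35]
dp cm [  5.36 -14.47   7.27]
```

Emit:
jog_arm(turn=[[2.3,-0.2,0.3],[0,0,0],[0,0,0],[0,0,0]], dp=[[0,-4.8,2.4],[1.5,-4.8,2.4],[2,-4.8,2.4],[1.5,0,0]], gripper=[0,0,0,0])

```text
clock: 2.6
eef_pos: [607.4, -51.6, 151.7]
eef_rot: [-0.58, 1.569, -0.57]
wrist_force: [0.5, 0.4, -0.2]
finger_gap: 93.8
```

```bash
python3 st.py 607.8 -42.2 16
```

```text
t 2.6 pos [607.4 -51.6 151.7] gap 93.8 F [ 0.5  0.4 -0.2] jawdeg 0.57 j6 -0.15
[[0.001, -0.01, 1.0], [-0.001, 1.0, 0.01], [-1.0, -0.001, 0.001]]
fix turn [0.57 0.09 0.06]
dp cm [13.57  0.96  0.03]
```

Emit:
jog_arm(turn=[[0.5,0,0],[0,0,0],[0,0,0],[0,0,0]], dp=[[1,0.95,0],[5,0,0],[3,0,0],[1,0,0]], gripper=[0,0,0,0])

```text
clock: 3.1
eef_pos: [606.7, -36.4, 49.4]
eef_rot: [-0.195, 1.568, -0.184]
wrist_force: [0.9, -0.3, 0.4]
finger_gap: 94.1
```

```bash
python3 st.py 607.8 -42.2 18
```

```text
t 3.1 pos [606.7 -36.4  49.4] gap 94.1 F [ 0.9 -0.3  0.4] jawdeg 0.6 j6 -0.13
[[0.003, -0.01, 1.0], [-0.0, 1.0, 0.01], [-1.0, -0.001, 0.003]]
fix turn [0.6  0.15 0.03]
dp cm [ 3.14 -0.58  0.09]
```

Emit:
jog_arm(turn=[[0.5,0,0],[0,0,0],[0,0,0],[0,0,0]], dp=[[2,-0.55,0.1],[0.5,0,0],[0,0,0],[0,0,0]], gripper=[0,0,0,0])

```text
clock: 3.6
eef_pos: [609.0, -40.9, 25.4]
eef_rot: [-0.141, 1.565, -0.138]
wrist_force: [0.5, 0.3, -0.1]
finger_gap: 93.7
```

```bash
python3 st.py 607.8 -42.2 17
```

```text
t 3.6 pos [609.  -40.9  25.4] gap 93.7 F [ 0.5  0.3 -0.1] jawdeg 0.21 j6 -0.13
[[0.006, -0.004, 1.0], [-0.001, 1.0, 0.004], [-1.0, -0.001, 0.006]]
fix turn [0.21 0.33 0.05]
dp cm [ 0.84 -0.13 -0.12]
```

Down the last bit, then close.

Emit:
jog_arm(turn=[[0,0.3,0],[0,0,0],[0,0,0],[0,0,0],[0,0,0],[0,0,0],[0,0,0]], dp=[[0.8,-0.1,-0.1],[0,0,0],[0,0,0],[0,0,0],[0,0,0],[0,0,0],[0,0,0]], gripper=[0,0,1,1,1,1,1], grip_force=20)

```text
clock: 4.47
eef_pos: [608.5, -42.1, 18.0]
eef_rot: [-0.505, 1.569, -0.501]
wrist_force: [-0.1, 0.3, -0.6]
finger_gap: 49.5
```

```bash
python3 st.py 613.7 -268.5 30
```

```text
t 4.47 pos [608.5 -42.1  18. ] gap 49.5 F [-0.1  0.3 -0.6] jawdeg 0.2 j6 -0.13
[[0.002, -0.003, 1.0], [-0.001, 1.0, 0.003], [-1.0, -0.001, 0.002]]
fix turn [0.2  0.11 0.06]
dp cm [ -1.17 -22.64   0.44]
```

Emit:
jog_arm(turn=[[0,0,0],[0,0,0],[0,0,0],[0,0,0],[0,0,0],[0,0,0],[0,0,0],[0,0,0]], dp=[[-2,0,0],[-2,0,0],[0,-4,0.1],[0,-5.5,0.1],[0,-5.5,0.1],[0,-4.5,0.1],[0,-1.5,0],[0,0,0]], gripper=[1,1,1,1,1,1,1,1])

```text
clock: 5.48
eef_pos: [614.8, -257.4, 69.3]
eef_rot: [-0.384, 1.563, -0.378]
wrist_force: [-0.1, 0.2, -2.1]
finger_gap: 49.5
```

Emit:
jog_arm(turn=[[0,0,0]], dp=[[0,0,0]], gripper=[1])

```text
clock: 5.6
eef_pos: [615.0, -256.1, 69.7]
eef_rot: [-0.361, 1.563, -0.355]
wrist_force: [-0.1, 0.7, -1.3]
finger_gap: 49.5
```

```bash
python3 st.py 613.7 -268.5 20
```

```text
t 5.6 pos [ 615.  -256.1   69.7] gap 49.5 F [-0.1  0.7 -1.3] jawdeg 0.39 j6 -0.46
[[0.008, -0.007, 1.0], [-0.003, 1.0, 0.007], [-1.0, -0.003, 0.008]]
fix turn [0.39 0.44 0.16]
dp cm [ 4.97 -1.22 -0.18]
```

Emit:
jog_arm(turn=[[0.4,0.4,0.2],[0,0,0],[0,0,0],[0,0,0]], dp=[[0.5,-1.2,-0.2],[2.5,0,0],[0,0,0],[0,0,0]], gripper=[1,1,1,1])

```text
clock: 6.1
eef_pos: [613.9, -266.7, 40.0]
eef_rot: [1.278, 1.57, 1.281]
wrist_force: [-0.1, 0.4, -2.5]
finger_gap: 49.9
```

```bash
python3 st.py 613.7 -268.5 14
```

```text
t 6.1 pos [ 613.9 -266.7   40. ] gap 49.9 F [-0.1  0.4 -2.5] jawdeg 0.14 j6 -0.47
[[0.0, -0.003, 1.0], [0.001, 1.0, 0.003], [-1.0, 0.001, 0.0]]
fix turn [ 0.14  0.02 -0.05]
dp cm [ 2.6  -0.18 -0.02]
```

Emit:
jog_arm(turn=[[0,0,0],[0,0,0],[0,0,0],[0,0,0],[0,0,0]], dp=[[1.5,-0.15,0],[0.7,0,0],[0.2,0,0],[0,0,0],[0,0,0]], gripper=[1,1,1,1,1])

```text
clock: 6.72
eef_pos: [614.4, -268.4, 15.6]
eef_rot: [0.133, 1.569, 0.136]
wrist_force: [0.2, -0.6, -2.3]
finger_gap: 49.5
```

```bash
python3 st.py 613.7 -268.5 14
```

```text
t 6.72 pos [ 614.4 -268.4   15.6] gap 49.5 F [ 0.2 -0.6 -2.3] jawdeg 0.16 j6 -0.47
[[0.001, -0.003, 1.0], [0.0, 1.0, 0.003], [-1.0, 0.0, 0.002]]
fix turn [ 0.16  0.09 -0.01]
dp cm [ 0.16 -0.01 -0.07]
```

Emit:
jog_arm(turn=[[0,0,0],[0,0,0],[0,0,0]], dp=[[0.2,0,0],[0.05,0,0],[0,0,0]], gripper=[1,1,1])

```text
clock: 7.1
eef_pos: [614.6, -268.5, 13.5]
eef_rot: [-0.056, 1.569, -0.053]
wrist_force: [0.4, 0.2, -1.3]
finger_gap: 48.8
```

Nearly touching: weight partly carried. A hair lower, then release and rise.

Emit:
jog_arm(turn=[[0,0,0],[0,0,0],[0,0,0],[0,0,0],[0,0,0],[0,0,0],[0,0,0],[0,0,0]], dp=[[0.1,0,0],[0,0,0],[0,0,0],[0,0,0],[0,0,0],[0,0,0],[-3,0,0],[-5,0,0]], gripper=[1,1,0,0,0,0,0,0])

```text
clock: 8.1
eef_pos: [613.0, -267.8, 90.9]
eef_rot: [2.482, 1.566, 2.485]
wrist_force: [-0.1, -0.3, 0.1]
finger_gap: 93.9
```

```bash
python3 st.py 436 -86.5 200
```

```text
t 8.1 pos [ 613.  -267.8   90.9] gap 93.9 F [-0.1 -0.3  0.1] jawdeg 0.16 j6 -0.47
[[-0.003, -0.003, 1.0], [0.003, 1.0, 0.003], [-1.0, 0.003, -0.003]]
fix turn [ 0.16 -0.2  -0.15]
dp cm [-10.8   18.21 -17.68]
```

Emit:
jog_arm(turn=[[0,0,0],[0,0,0],[0,0,0],[0,0,0],[0,0,0],[0,0,0]], dp=[[-3,-0.3,-1.5],[0,-0.7,-5.3],[0,-0.7,-5.3],[0,-0.7,-4],[0,-0.2,-1.3],[0,0,0]], gripper=[0,0,0,0,0,0])

```text
clock: 8.85
eef_pos: [436.5, -295.6, 126.6]
eef_rot: [-0.455, 1.565, -0.452]
wrist_force: [-0.1, 0.7, 1.0]
finger_gap: 94.1
```

```bash
python3 st.py 439 -293.5 16;python3 - <<'E'
from meas import *
for n in('top','scene'):
    p,d=snap(n,n+'1'); meas(n,d,dict(candle=((613,-268),46,70,40),jar=((439,-293),52,70,45)))
s=cv2.imread('pics/scene1.png');cv2.imwrite('pics/c5.png',cv2.resize(s[110:270,180:340],(600,600),interpolation=cv2.INTER_CUBIC))
E
```

```text
t 8.85 pos [ 436.5 -295.6  126.6] gap 94.1 F [-0.1  0.7  1. ] jawdeg 0.19 j6 -0.67
[[0.005, -0.003, 1.0], [-0.002, 1.0, 0.003], [-1.0, -0.002, 0.005]]
fix turn [0.19 0.27 0.13]
dp cm [11.07  0.24  0.2 ]
top candle 140 circ [ 614.5 -268.7] 25.0 mean [ 613.8 -267.    57.5] mid [ 614.8 -269.4]
top jar 4 circ [ 443.9 -283.2] 16.5 mean [ 448.  -276.7   59.5] mid [ 445.2 -281.2]
scene candle 201 circ [ 616.7 -265.8] 25.4 mean [ 617.3 -262.7   55.8] mid [ 615.2 -266.7]
scene jar 226 circ [ 441.6 -295.2] 30.9 mean [ 441.6 -291.8   58.7] mid [ 439.6 -294.7]
```

View pics/c5.png

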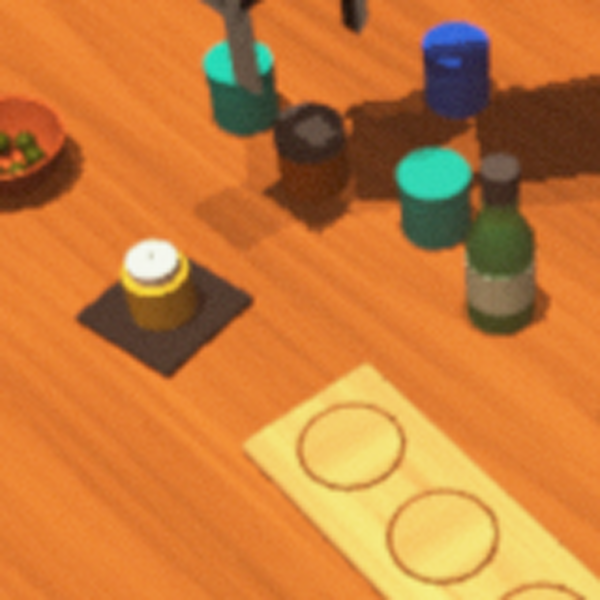

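The candle stands upright at mid-tile, crop (160,285). The jar at (312,150) is still untouched.

Emit:
jog_arm(turn=[[0.2,0.3,0.1],[0,0,0],[0,0,0],[0,0,0],[0,0,0]], dp=[[2,0.2,0.3],[4,0,0],[2.5,0,0],[0,0,0],[0,0,0]], gripper=[0,0,0,0,0])

```text
clock: 9.57
eef_pos: [443.4, -291.0, 34.3]
eef_rot: [2.676, 1.567, 2.68]
wrist_force: [0.4, -1.1, 0.3]
finger_gap: 93.9
```

```bash
python3 st.py 439.5 -294 16; python3 -c "
from h import *
print(ray('scene',351.5/3.75-.5+180,446.5/3.75-.5+110,12),ray('scene',442.5/3.75-.5+180,536.5/3.75-.5+110,12))"
```

```text
t 9.57 pos [ 443.4 -291.    34.3] gap 93.9 F [ 0.4 -1.1  0.3] jawdeg 0.23 j6 -0.65
[[-0.003, -0.004, 1.0], [0.002, 1.0, 0.004], [-1.0, 0.002, -0.003]]
fix turn [ 0.23 -0.2  -0.1 ]
dp cm [ 1.83 -0.3  -0.38]
[605.69606316 -68.56766285] [613.75581202  30.87724824]
```

Emit:
jog_arm(turn=[[0.2,-0.2,-0.1],[0,0,0],[0,0,0],[0,0,0],[0,0,0],[0,0,0],[0,0,0]], dp=[[1,-0.3,-0.4],[0.8,0,0],[0,0,0],[0,0,0],[0,0,0],[0,0,0],[0,0,0]], gripper=[0,0,0,1,1,1,1])

```text
clock: 10.45
eef_pos: [440.2, -294.9, 17.2]
eef_rot: [-0.645, 1.567, -0.645]
wrist_force: [-0.5, -0.0, 0.4]
finger_gap: 57.4
```

```bash
python3 st.py 614 31.2 80
```

```text
t 10.45 pos [ 440.2 -294.9   17.2] gap 57.4 F [-0.5 -0.   0.4] jawdeg 0.01 j6 -0.66
[[0.003, -0.0, 1.0], [-0.002, 1.0, 0.0], [-1.0, -0.002, 0.003]]
fix turn [0.01 0.18 0.14]
dp cm [-6.3  32.6  17.41]
```

Emit:
jog_arm(turn=[[0,0,0],[0,0,0],[0,0,0],[0,0,0],[0,0,0],[0,0,0],[0,0,0],[0,0,0]], dp=[[-3,0,0],[-5,0,0],[-1,2.5,1.5],[0,4.9,2.6],[0,4.9,2.6],[0,4.9,2.6],[0,4.9,2.6],[0,4.9,2.6]], gripper=[1,1,1,1,1,1,1,1])

```text
clock: 11.45
eef_pos: [587.9, -19.4, 110.1]
eef_rot: [-0.53, 1.567, -0.536]
wrist_force: [0.9, 0.0, -1.7]
finger_gap: 56.7
```

Emit:
jog_arm(turn=[[0,0,0],[0,0,0],[0,0,0]], dp=[[0,3,1.5],[0,0,0],[0,0,0]], gripper=[1,1,1])

```text
clock: 11.82
eef_pos: [603.6, 14.6, 109.1]
eef_rot: [-0.778, 1.568, -0.779]
wrist_force: [-0.1, -0.6, -0.6]
finger_gap: 56.6
```

```bash
python3 st.py 614 31.2 50
```

```text
t 11.82 pos [603.6  14.6 109.1] gap 56.6 F [-0.1 -0.6 -0.6] jawdeg -0.1 j6 -0.03
[[0.002, 0.002, 1.0], [-0.002, 1.0, -0.002], [-1.0, -0.002, 0.002]]
fix turn [-0.1  0.1  0.1]
dp cm [5.91 1.67 1.03]
```

Emit:
jog_arm(turn=[[0,0.1,0.1],[0,0,0],[0,0,0],[0,0,0]], dp=[[1,1.65,1.05],[4,0,0],[0,0,0],[0,0,0]], gripper=[1,1,1,1])

```text
clock: 12.32
eef_pos: [615.6, 30.9, 58.5]
eef_rot: [0.409, 1.57, 0.403]
wrist_force: [0.5, 0.1, -1.0]
finger_gap: 56.4
```

```bash
python3 st.py 614 31.2 30
```

```text
t 12.32 pos [615.6  30.9  58.5] gap 56.4 F [ 0.5  0.1 -1. ] jawdeg -0.3 j6 -0.0
[[0.001, 0.005, 1.0], [0.0, 1.0, -0.005], [-1.0, 0.0, 0.001]]
fix turn [-0.3   0.06 -0.03]
dp cm [ 2.85  0.03 -0.17]
```

Emit:
jog_arm(turn=[[0,0,0],[0,0,0],[0,0,0],[0,0,0],[0,0,0]], dp=[[1.5,0,-0.15],[0.9,0,0],[0.4,0,0],[0.1,0,0],[0,0,0]], gripper=[1,1,1,1,1])

```text
clock: 12.95
eef_pos: [615.2, 30.7, 29.9]
eef_rot: [0.115, 1.567, 0.109]
wrist_force: [-0.7, 0.3, -1.4]
finger_gap: 56.5
```

```bash
python3 st.py 614 31.2 29
```

```text
t 12.95 pos [615.2  30.7  29.9] gap 56.5 F [-0.7  0.3 -1.4] jawdeg -0.33 j6 -0.0
[[0.004, 0.006, 1.0], [0.0, 1.0, -0.006], [-1.0, 0.0, 0.004]]
fix turn [-0.33  0.24 -0.03]
dp cm [ 0.09  0.05 -0.12]
```

Emit:
jog_arm(turn=[[0,0.2,0],[0,0,0],[0,0,0],[0,0,0],[0,0,0],[0,0,0],[0,0,0],[0,0,0]], dp=[[0.1,0,-0.1],[0,0,0],[0,0,0],[0,0,0],[0,0,0],[0,0,0],[-3,0,0],[-5,0,0]], gripper=[1,1,0,0,0,0,0,0])

```text
clock: 13.95
eef_pos: [612.6, 30.6, 107.8]
eef_rot: [3.044, 1.566, 3.038]
wrist_force: [0.4, -1.3, -1.0]
finger_gap: 94.3
```

Emit:
jog_arm(turn=[[0,0,0],[0,0,0],[0,0,0],[0,0,0],[0,0,0],[0,0,0],[0,0,0]], dp=[[-2,0,0],[0,0.8,-4],[0,0.8,-5.5],[0,0.8,-5.5],[0,0.4,-3],[0,0,0],[0,0,0]], gripper=[0,0,0,0,0,0,0])

```text
clock: 14.82
eef_pos: [429.8, 60.3, 132.9]
eef_rot: [0.141, 1.566, 0.135]
wrist_force: [-0.7, -0.4, -0.4]
finger_gap: 94.1
```

```bash
python3 st.py 431.6 60.4 90;python3 - <<'E'
from meas import *
n='scene'
p,d=snap(n,n+'2'); meas(n,d,dict(jar=((614,31),62,90,45),cup=((431,60),72,90,60)))
s=cv2.imread('pics/scene2.png');cv2.imwrite('pics/c6.png',cv2.resize(s[150:310,230:390],(600,600),interpolation=cv2.INTER_CUBIC))
E
```

```text
t 14.82 pos [429.8  60.3 132.9] gap 94.1 F [-0.7 -0.4 -0.4] jawdeg -0.35 j6 0.06
[[0.005, 0.006, 1.0], [0.001, 1.0, -0.006], [-1.0, 0.001, 0.005]]
fix turn [-0.35  0.27 -0.04]
dp cm [4.29 0.01 0.16]
scene jar 403 circ [613.2  31.3] 30.4 mean [616.   33.2  70.8] mid [614.4  32.8]
scene cup 140 circ [431.2  60.3] 33.4 mean [432.1  64.9  77.5] mid [431.1  61.8]
```

View pics/c6.png

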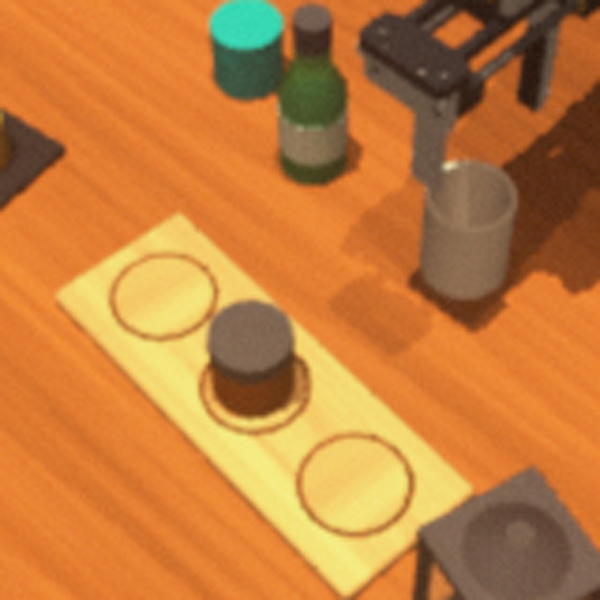

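The jar sits in the middle ring, crop (252,370), standing upright. Now the cup at (468,230).

Emit:
jog_arm(turn=[[-0.3,0.3,0],[0,0,0],[0,0,0],[0,0,0],[0,0,0]], dp=[[2,0,0.15],[4,0,0],[1.5,0,0],[0,0,0],[0,0,0]], gripper=[0,0,0,0,0])

```text
clock: 15.5
eef_pos: [435.2, 59.6, 55.7]
eef_rot: [1.554, 1.57, 1.552]
wrist_force: [0.1, -0.7, 0.8]
finger_gap: 94.1
```

```bash
python3 st.py 431.6 60.6 35
```

```text
t 15.5 pos [435.2  59.6  55.7] gap 94.1 F [ 0.1 -0.7  0.8] jawdeg -0.13 j6 0.05
[[0.0, 0.002, 1.0], [0.001, 1.0, -0.002], [-1.0, 0.001, 0.0]]
fix turn [-0.13  0.   -0.04]
dp cm [ 2.07  0.1  -0.36]
```

Emit:
jog_arm(turn=[[0,0,0],[0,0,0],[0,0,0],[0,0,0],[0,0,0],[0,0,0],[0,0,0]], dp=[[1,0.1,-0.3],[1,0,0],[0,0,0],[0,0,0],[0,0,0],[0,0,0],[0,0,0]], gripper=[0,0,0,1,1,1,1])

```text
clock: 16.38
eef_pos: [433.0, 60.8, 35.8]
eef_rot: [0.336, 1.568, 0.334]
wrist_force: [-0.7, 1.1, -1.5]
finger_gap: 62.4
```

```bash
python3 st.py 606 -68.8 140
```

```text
t 16.38 pos [433.   60.8  35.8] gap 62.4 F [-0.7  1.1 -1.5] jawdeg -0.13 j6 0.06
[[0.002, 0.002, 1.0], [0.001, 1.0, -0.002], [-1.0, 0.001, 0.002]]
fix turn [-0.13  0.14 -0.05]
dp cm [-10.39 -12.91  17.36]
```

Emit:
jog_arm(turn=[[0,0,0],[0,0,0],[0,0,0],[0,0,0],[0,0,0],[0,0,0],[0,0,0],[0,0,0]], dp=[[-3,0,0],[-5,0,0],[-2,-1,1.5],[0,-3,4.5],[0,-3,4.5],[0,-3,4],[0,-2,2],[0,0,0]], gripper=[1,1,1,1,1,1,1,1])

```text
clock: 17.38
eef_pos: [601.0, -63.4, 137.3]
eef_rot: [1.91, 1.57, 1.909]
wrist_force: [0.0, -0.0, -2.5]
finger_gap: 62.4
```

Emit:
jog_arm(turn=[[0,0,0]], dp=[[0,0,0]], gripper=[1])

```text
clock: 17.5
eef_pos: [600.5, -63.0, 136.9]
eef_rot: [2.464, 1.569, 2.463]
wrist_force: [0.3, 1.2, -3.2]
finger_gap: 62.7
```

```bash
python3 st.py 606 -68.8 80
```

```text
t 17.5 pos [600.5 -63.  136.9] gap 62.7 F [ 0.3  1.2 -3.2] jawdeg -0.06 j6 -0.16
[[-0.001, 0.001, 1.0], [0.001, 1.0, -0.001], [-1.0, 0.001, -0.001]]
fix turn [-0.06 -0.08 -0.06]
dp cm [ 5.68 -0.58  0.56]
```

Emit:
jog_arm(turn=[[0,0,0],[0,0,0],[0,0,0],[0,0,0],[0,0,0]], dp=[[1,-0.55,0.55],[4,0,0],[2,0,0],[0,0,0],[0,0,0]], gripper=[1,1,1,1,1])

```text
clock: 18.12
eef_pos: [605.6, -67.1, 64.8]
eef_rot: [2.119, 1.57, 2.121]
wrist_force: [-0.7, 0.0, -2.0]
finger_gap: 62.4
```

```bash
python3 st.py 606 -68.8 48
```

```text
t 18.12 pos [605.6 -67.1  64.8] gap 62.4 F [-0.7  0.  -2. ] jawdeg 0.1 j6 -0.17
[[-0.001, -0.002, 1.0], [0.001, 1.0, 0.002], [-1.0, 0.001, -0.001]]
fix turn [ 0.1  -0.04 -0.06]
dp cm [ 1.67 -0.17  0.04]
```

Emit:
jog_arm(turn=[[0,0,0],[0,0,0],[0,0,0],[0,0,0],[0,0,0]], dp=[[0.9,-0.15,0],[0.4,0,0],[0.2,0,0],[0.1,0,0],[0,0,0]], gripper=[1,1,1,1,1])

```text
clock: 18.75
eef_pos: [606.4, -68.7, 49.6]
eef_rot: [0.238, 1.569, 0.24]
wrist_force: [0.8, 0.3, -2.7]
finger_gap: 62.6
```

```bash
python3 st.py 606 -68.8 47.5
```

```text
t 18.75 pos [606.4 -68.7  49.6] gap 62.6 F [ 0.8  0.3 -2.7] jawdeg 0.11 j6 -0.18
[[0.002, -0.002, 1.0], [0.001, 1.0, 0.002], [-1.0, 0.001, 0.002]]
fix turn [ 0.11  0.13 -0.03]
dp cm [ 0.21 -0.01 -0.04]
```

Emit:
jog_arm(turn=[[0,0,0],[0,0,0],[0,0,0],[0,0,0],[0,0,0],[0,0,0],[0,0,0],[0,0,0]], dp=[[0.2,0,0],[0.1,0,0],[0,0,0],[0,0,0],[0,0,0],[0,0,0],[-1,0,0],[-5,0,0]], gripper=[1,1,1,0,0,0,0,0])

```text
clock: 19.75
eef_pos: [605.2, -68.6, 106.8]
eef_rot: [2.59, 1.568, 2.592]
wrist_force: [0.6, 1.3, 1.1]
finger_gap: 94.2
```

Emit:
jog_arm(turn=[[0,0,0],[0,0,0],[0,0,0],[0,0,0],[0,0,0],[0,0,0],[0,0,0]], dp=[[-5,0,0],[-4,0,0],[-2,-0.3,-4],[0,-0.5,-5.5],[0,-0.5,-4.5],[0,-0.3,-2],[0,0,0]], gripper=[0,0,0,0,0,0,0])

```text
clock: 20.62
eef_pos: [441.9, -85.5, 228.9]
eef_rot: [-0.172, 1.559, -0.17]
wrist_force: [-0.4, -0.8, -0.2]
finger_gap: 94.2
```

```bash
python3 st.py 436 -86.5 112;python3 - <<'E'
from meas import *
for n in ('scene','top'):
    p,d=snap(n,n+'3'); meas(n,d,dict(jar=((614,31),62,90,45),cup=((606,-69),82,105,50),cap=((436,-86),140,170,40)))
s=cv2.imread('pics/scene3.png');cv2.imwrite('pics/c7.png',cv2.resize(s[150:310,230:390],(600,600),interpolation=cv2.INTER_CUBIC))
E
```

```text
t 20.62 pos [441.9 -85.5 228.9] gap 94.2 F [-0.4 -0.8 -0.2] jawdeg 0.12 j6 -0.28
[[0.011, -0.002, 1.0], [-0.002, 1.0, 0.002], [-1.0, -0.002, 0.011]]
fix turn [0.12 0.64 0.11]
dp cm [11.68 -0.08 -0.72]
scene jar 405 circ [614.   31.6] 29.3 mean [616.1  32.9  70.6] mid [614.   31.1]
scene cup 197 circ [606.  -68.9] 32.7 mean [607.3 -67.8  88.7] mid [607.4 -69.4]
scene cap 96 circ [437.1 -85.6] 15.5 mean [438.2 -84.4 149.1] mid [436.7 -85.7]
top jar 203 circ [614.7  30.7] 28.6 mean [613.9  30.5  72.5] mid [614.   30.7]
top cup 74 circ [607.5 -69.4] 32.1 mean [608.8 -71.2  91.4] mid [607. -71.]
top cap few 0
```

View pics/c7.png

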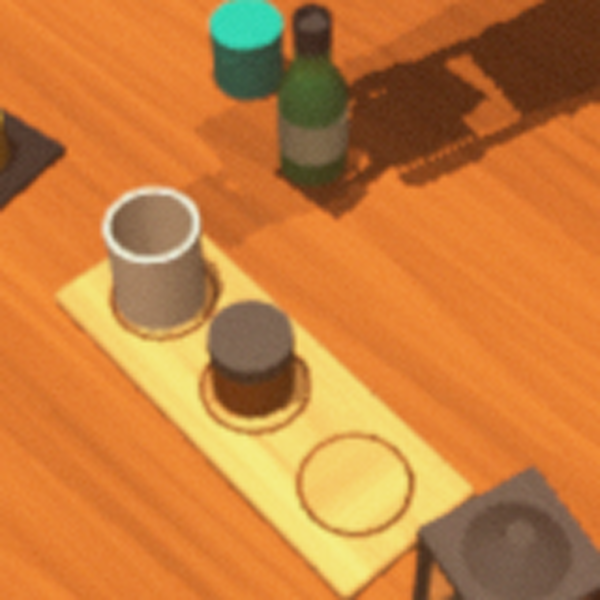

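Cup centred in the far ring, crop (160,260), and upright. The bottle comes next.

Emit:
jog_arm(turn=[[0,0.6,0.1],[0,0,0],[0,0,0],[0,0,0]], dp=[[1,-0.1,-0.6],[3,0,0],[0,0,0],[0,0,0]], gripper=[0,0,0,0])

```text
clock: 21.22
eef_pos: [438.0, -86.2, 186.5]
eef_rot: [2.864, 1.568, 2.867]
wrist_force: [-0.8, -0.3, 0.4]
finger_gap: 94.2
```

```bash
python3 st.py 436.3 -86.2 114
```

```text
t 21.23 pos [438.  -86.2 186.5] gap 94.2 F [-0.8 -0.3  0.4] jawdeg 0.22 j6 -0.28
[[-0.003, -0.004, 1.0], [0.001, 1.0, 0.004], [-1.0, 0.001, -0.003]]
fix turn [ 0.22 -0.16 -0.04]
dp cm [ 7.25 -0.01 -0.15]
```

Emit:
jog_arm(turn=[[0,0,0],[0,0,0],[0,0,0],[0,0,0]], dp=[[3,0,-0.1],[3,0,0],[1,0,0],[0,0,0]], gripper=[0,0,0,0])

```text
clock: 21.72
eef_pos: [439.2, -86.6, 118.4]
eef_rot: [-0.298, 1.569, -0.294]
wrist_force: [-0.5, -0.1, -0.6]
finger_gap: 93.7
```

```bash
python3 st.py 436.3 -86.2 114
```

```text
t 21.73 pos [439.2 -86.6 118.4] gap 93.7 F [-0.5 -0.1 -0.6] jawdeg 0.24 j6 -0.28
[[0.002, -0.004, 1.0], [-0.001, 1.0, 0.004], [-1.0, -0.001, 0.002]]
fix turn [0.24 0.12 0.04]
dp cm [ 0.44  0.04 -0.29]
```

Emit:
jog_arm(turn=[[0.2,0.1,0],[0,0,0],[0,0,0],[0,0,0],[0,0,0],[0,0,0],[0,0,0],[0,0,0]], dp=[[0.4,0,-0.3],[0,0,0],[0,0,0],[0,0,0],[0,0,0],[0,0,0],[0,0,0],[0,0,0]], gripper=[0,0,1,1,1,1,1,1], grip_force=25)

```text
clock: 22.72
eef_pos: [437.3, -87.0, 116.9]
eef_rot: [-0.405, 1.566, -0.405]
wrist_force: [-0.6, -0.2, -0.2]
finger_gap: 37.3
```

```bash
python3 st.py 622 131.4 230
```

```text
t 22.73 pos [437.3 -87.  116.9] gap 37.3 F [-0.6 -0.2 -0.2] jawdeg 0.03 j6 -0.28
[[0.004, -0.0, 1.0], [-0.002, 1.0, 0.0], [-1.0, -0.002, 0.004]]
fix turn [0.03 0.24 0.1 ]
dp cm [-11.27  21.81  18.52]
```

Still closing (37 mm vs 28 expected); wait, then lift.

Emit:
jog_arm(turn=[[0,0,0],[0,0,0],[0,0,0]], dp=[[0,0,0],[0,0,0],[0,0,0]], gripper=[1,1,1])

```text
clock: 23.1
eef_pos: [437.2, -87.0, 116.8]
eef_rot: [-0.426, 1.567, -0.425]
wrist_force: [-0.5, -0.8, 1.0]
finger_gap: 27.4
```

```bash
python3 st.py 622 131.4 230
```

```text
t 23.1 pos [437.2 -87.  116.8] gap 27.4 F [-0.5 -0.8  1. ] jawdeg 0.03 j6 -0.28
[[0.004, -0.001, 1.0], [-0.002, 1.0, 0.001], [-1.0, -0.002, 0.004]]
fix turn [0.03 0.22 0.1 ]
dp cm [-11.29  21.81  18.53]
```

Emit:
jog_arm(turn=[[0,0,0],[0,0,0],[0,0,0],[0,0,0],[0,0,0],[0,0,0],[0,0,0],[0,0,0]], dp=[[-2,0,0],[-3,0,0],[-3,0,0],[-2,1.5,1.3],[0,3,2.6],[0,3.8,3.2],[0,3.8,3.2],[0,3.8,3.2]], gripper=[1,1,1,1,1,1,1,1])

```text
clock: 24.1
eef_pos: [573.2, 75.1, 217.7]
eef_rot: [-2.537, 1.569, -2.542]
wrist_force: [0.5, -1.6, -3.4]
finger_gap: 27.6
```

Emit:
jog_arm(turn=[[0,0,0],[0,0,0],[0,0,0],[0,0,0],[0,0,0]], dp=[[0,2.6,2.2],[0,1.5,1],[0,0,0],[0,0,0],[0,0,0]], gripper=[1,1,1,1,1])

```text
clock: 24.72
eef_pos: [605.8, 118.7, 214.0]
eef_rot: [-2.903, 1.563, -2.905]
wrist_force: [-0.1, -0.6, -3.5]
finger_gap: 27.8
```

```bash
python3 st.py 622 131.4 170
```

```text
t 24.73 pos [605.8 118.7 214. ] gap 27.8 F [-0.1 -0.6 -3.5] jawdeg -0.11 j6 0.14
[[-0.007, 0.002, 1.0], [-0.002, 1.0, -0.002], [-1.0, -0.002, -0.007]]
fix turn [-0.11 -0.41  0.1 ]
dp cm [4.38 1.28 1.65]
```

Emit:
jog_arm(turn=[[-0.1,-0.4,0.1],[0,0,0],[0,0,0],[0,0,0],[0,0,0]], dp=[[1,1.25,1.6],[3,0,0],[1,0,0],[0,0,0],[0,0,0]], gripper=[1,1,1,1,1])

```text
clock: 25.35
eef_pos: [622.3, 129.0, 166.0]
eef_rot: [0.112, 1.567, 0.109]
wrist_force: [0.4, -0.1, -2.5]
finger_gap: 27.8
```

```bash
python3 st.py 622 131.4 131
```

```text
t 25.35 pos [622.3 129.  166. ] gap 27.8 F [ 0.4 -0.1 -2.5] jawdeg -0.18 j6 0.15
[[0.004, 0.003, 1.0], [0.0, 1.0, -0.003], [-1.0, 0.0, 0.004]]
fix turn [-0.18  0.23 -0.03]
dp cm [ 3.5   0.24 -0.05]
```

Emit:
jog_arm(turn=[[0,0.2,0],[0,0,0],[0,0,0],[0,0,0],[0,0,0],[0,0,0]], dp=[[1,0.2,0],[1.5,0,0],[0.5,0,0],[0.2,0,0],[0,0,0],[0,0,0]], gripper=[1,1,1,1,1,1])

```text
clock: 26.1
eef_pos: [622.8, 131.2, 133.1]
eef_rot: [0.369, 1.569, 0.366]
wrist_force: [-0.6, 0.5, -3.6]
finger_gap: 27.8
```

```bash
python3 st.py 622 131.4 129
```

```text
t 26.1 pos [622.8 131.2 133.1] gap 27.8 F [-0.6  0.5 -3.6] jawdeg -0.18 j6 0.15
[[0.002, 0.003, 1.0], [0.001, 1.0, -0.003], [-1.0, 0.001, 0.002]]
fix turn [-0.18  0.11 -0.04]
dp cm [ 0.41  0.02 -0.08]
```

Emit:
jog_arm(turn=[[0,0,0],[0,0,0],[0,0,0],[0,0,0]], dp=[[0.25,0,-0.05],[0.1,0,0],[0,0,0],[0,0,0]], gripper=[1,1,1,1])

```text
clock: 26.6
eef_pos: [622.4, 131.2, 129.9]
eef_rot: [0.299, 1.568, 0.296]
wrist_force: [-0.0, 0.1, -3.4]
finger_gap: 27.7
```

```bash
python3 st.py 622 131.4 129
```

```text
t 26.6 pos [622.4 131.2 129.9] gap 27.7 F [-0.   0.1 -3.4] jawdeg -0.18 j6 0.15
[[0.003, 0.003, 1.0], [0.001, 1.0, -0.003], [-1.0, 0.001, 0.003]]
fix turn [-0.18  0.15 -0.05]
dp cm [ 0.09  0.02 -0.04]
```

Emit:
jog_arm(turn=[[0,0,0],[0,0,0],[0,0,0],[0,0,0]], dp=[[0.12,0,0],[0.05,0,0],[0,0,0],[0,0,0]], gripper=[1,1,1,1])

```text
clock: 27.1
eef_pos: [622.6, 131.3, 128.9]
eef_rot: [0.292, 1.567, 0.289]
wrist_force: [-0.1, -0.3, -1.6]
finger_gap: 27.7
```

Contact (load halved). Release and rise.

Emit:
jog_arm(turn=[[0,0,0],[0,0,0],[0,0,0],[0,0,0],[0,0,0],[0,0,0],[0,0,0],[0,0,0]], dp=[[0.05,0,0],[0,0,0],[0,0,0],[0,0,0],[0,0,0],[0,0,0],[-3,0,0],[-5,0,0]], gripper=[1,0.4,0.4,0.4,0.4,0.4,0.4,0.4])

```text
clock: 28.1
eef_pos: [621.2, 130.9, 206.6]
eef_rot: [3.13, 1.569, 3.127]
wrist_force: [0.8, 0.8, -0.1]
finger_gap: 56.5
```

Emit:
jog_arm(turn=[[0,0,0],[0,0,0],[0,0,0],[0,0,0],[0,0,0],[0,0,0],[0,0,0]], dp=[[-3,1,-1],[0,3.5,-4.8],[0,3.5,-4.8],[0,3.5,-4.8],[0,3,-4],[0,0.5,-0.5],[0,0,0]], gripper=[0.4,0.4,0.4,0.4,0.4,0.4,0.4])

```text
clock: 28.98
eef_pos: [418.4, 285.2, 241.7]
eef_rot: [0.43, 1.564, 0.426]
wrist_force: [-1.3, 0.5, 0.2]
finger_gap: 56.5
```

```bash
python3 st.py 409.8 284.4 60;python3 - <<'E'
from meas import *
for n in ('scene','top'):
    p,d=snap(n,n+'4'); meas(n,d,dict(cap=((622,131),152,180,40),shoulder=((622,131),30,85,40),cover=((410,284),6,22,45),knob=((410,284),30,50,20)))
s=cv2.imread('pics/scene4.png');cv2.imwrite('pics/c8.png',cv2.resize(s[150:330,240:480],(800,600),interpolation=cv2.INTER_CUBIC))
E
```

```text
t 28.98 pos [418.4 285.2 241.7] gap 56.5 F [-1.3  0.5  0.2] jawdeg -0.24 j6 0.53
[[0.006, 0.004, 1.0], [0.003, 1.0, -0.004], [-1.0, 0.003, 0.006]]
fix turn [-0.24  0.34 -0.15]
dp cm [18.16 -0.14 -0.97]
scene cap 145 circ [622.3 131.1] 14.5 mean [624.  132.7 161.8] mid [622.4 131.4]
scene shoulder 255 circ [625.5 135.9] 26.1 mean [637.4 145.3  59.2] mid [626.2 138. ]
scene cover 529 circ [410.1 285.9] 37.9 mean [413.7 286.6  15. ] mid [409.6 285.3]
scene knob 69 circ [410.6 283.6] 11.6 mean [411.5 285.3  37.7] mid [410.9 284.7]
top cap 57 circ [622.9 131.2] 13.8 mean [622.4 130.6 164.6] mid [622.4 130.8]
top shoulder 36 circ [621.1 129.8] 26.2 mean [606.1 121.   58.7] mid [617.1 127.2]
top cover 153 circ [414.3 278.6] 38.4 mean [416.2 270.1  15.3] mid [414.6 273.4]
top knob 16 circ [410.4 282.1] 9.0 mean [411.6 279.7  38.9] mid [410.4 280.2]
```

View pics/c8.png

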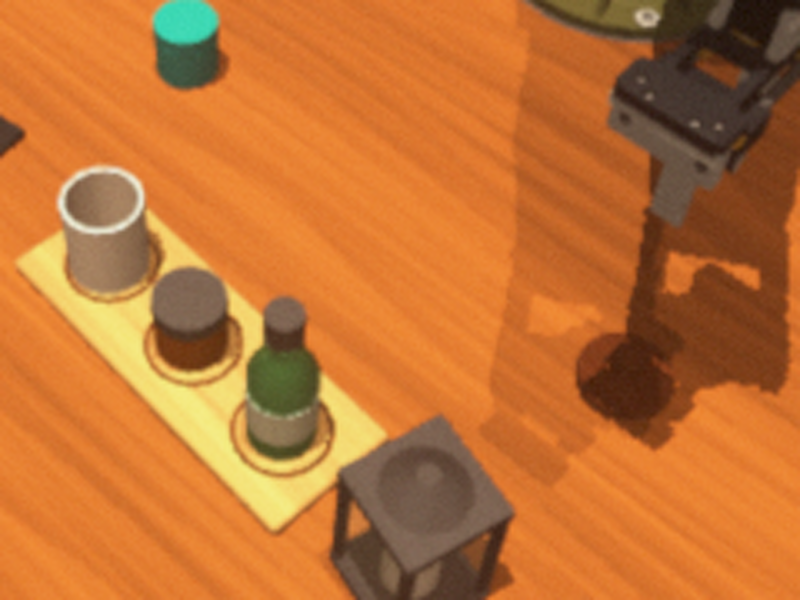

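The bottle stands upright in the lantern-end ring, crop (283,400). Next, the cover at (628,378).

Emit:
jog_arm(turn=[[-0.2,0.3,-0.1],[0,0,0],[0,0,0],[0,0,0],[0,0,0],[0,0,0]], dp=[[3,0,-0.8],[5,0,0],[4,0,0],[2,0,0],[0,0,0],[0,0,0]], gripper=[0.4,0.4,0.4,0.4,0.4,0.4])

```text
clock: 29.82
eef_pos: [416.7, 280.7, 97.5]
eef_rot: [0.526, 1.569, 0.515]
wrist_force: [0.1, 0.8, 0.1]
finger_gap: 56.5
```

```bash
python3 st.py 410.2 284.6 19.5
```

```text
t 29.82 pos [416.7 280.7  97.5] gap 56.5 F [0.1 0.8 0.1] jawdeg -0.62 j6 0.53
[[0.001, 0.011, 1.0], [0.001, 1.0, -0.011], [-1.0, 0.001, 0.001]]
fix turn [-0.62  0.07 -0.04]
dp cm [ 7.8   0.37 -0.66]
```

Emit:
jog_arm(turn=[[-0.6,0,0],[0,0,0],[0,0,0],[0,0,0],[0,0,0]], dp=[[1.5,0.4,-0.65],[2.5,0,0],[0.8,0,0],[0,0,0],[0,0,0]], gripper=[0.4,0.4,0.4,0.4,0.4])

```text
clock: 30.45
eef_pos: [410.9, 286.1, 49.9]
eef_rot: [0.544, 1.565, 0.545]
wrist_force: [-0.5, 0.3, -0.5]
finger_gap: 56.3
```

```bash
python3 st.py 410.2 284.6 19.5
```

```text
t 30.45 pos [410.9 286.1  49.9] gap 56.3 F [-0.5  0.3 -0.5] jawdeg 0.05 j6 0.53
[[0.005, -0.001, 1.0], [0.003, 1.0, 0.001], [-1.0, 0.003, 0.005]]
fix turn [ 0.06  0.29 -0.18]
dp cm [ 3.04 -0.16 -0.08]
```

Emit:
jog_arm(turn=[[0,0.3,-0.2],[0,0,0],[0,0,0],[0,0,0],[0,0,0]], dp=[[1.5,-0.15,-0.1],[0.9,0,0],[0.3,0,0],[0,0,0],[0,0,0]], gripper=[0.4,0.4,0.4,0.4,0.4])

```text
clock: 31.08
eef_pos: [410.3, 284.8, 21.7]
eef_rot: [-0.04, 1.57, -0.039]
wrist_force: [-0.0, 0.1, -0.9]
finger_gap: 56.3
```

```bash
python3 st.py 410.2 284.6 19.5
```

```text
t 31.07 pos [410.3 284.8  21.7] gap 56.3 F [-0.   0.1 -0.9] jawdeg 0.06 j6 0.53
[[0.001, -0.001, 1.0], [-0.0, 1.0, 0.001], [-1.0, -0.0, 0.001]]
fix turn [0.06 0.03 0.  ]
dp cm [ 0.22 -0.02 -0.01]
```

Emit:
jog_arm(turn=[[0,0,0],[0,0,0],[0,0,0],[0,0,0],[0,0,0],[0,0,0],[0,0,0],[0,0,0]], dp=[[0.25,0,0],[0,0,0],[0,0,0],[0,0,0],[0,0,0],[0,0,0],[0,0,0],[0,0,0]], gripper=[0.4,1,1,1,1,1,1,1], grip_force=20)

```text
clock: 32.08
eef_pos: [410.5, 284.9, 19.5]
eef_rot: [0.335, 1.569, 0.336]
wrist_force: [0.9, -0.4, -0.7]
finger_gap: 21.3
```

```bash
python3 st.py 606.5 -69.2 180
```

```text
t 32.08 pos [410.5 284.9  19.5] gap 21.3 F [ 0.9 -0.4 -0.7] jawdeg 0.05 j6 0.53
[[0.001, -0.001, 1.0], [0.0, 1.0, 0.001], [-1.0, 0.0, 0.001]]
fix turn [ 0.05  0.08 -0.03]
dp cm [-16.04 -35.42  19.59]
```

Emit:
jog_arm(turn=[[0,0,0],[0,0,0],[0,0,0],[0,0,0],[0,0,0],[0,0,0],[0,0,0],[0,0,0]], dp=[[-2,0,0],[-4,0,0],[-5,0,0],[-4,-3,1.5],[-1,-4.5,2.5],[0,-4.8,2.6],[0,-4.8,2.6],[0,-4.8,2.6]], gripper=[1,1,1,1,1,1,1,1])

```text
clock: 33.08
eef_pos: [530.6, 61.9, 185.5]
eef_rot: [-0.273, 1.568, -0.266]
wrist_force: [-0.1, 0.3, -1.1]
finger_gap: 21.6
```

Emit:
jog_arm(turn=[[0,0,0],[0,0,0],[0,0,0],[0,0,0],[0,0,0],[0,0,0],[0,0,0]], dp=[[0,-4.8,2.6],[0,-4.5,2.5],[0,-2.5,1.3],[0,-1,0.5],[0,0,0],[0,0,0],[0,0,0]], gripper=[1,1,1,1,1,1,1])

```text
clock: 33.95
eef_pos: [601.8, -70.8, 184.9]
eef_rot: [-0.166, 1.57, -0.161]
wrist_force: [0.2, -0.2, -0.4]
finger_gap: 21.7
```

```bash
python3 st.py 606.5 -69.2 125
```

```text
t 33.95 pos [601.8 -70.8 184.9] gap 21.7 F [ 0.2 -0.2 -0.4] jawdeg 0.29 j6 -0.18
[[0.001, -0.005, 1.0], [-0.0, 1.0, 0.005], [-1.0, -0.0, 0.001]]
fix turn [0.29 0.05 0.01]
dp cm [5.99 0.16 0.46]
```

Emit:
jog_arm(turn=[[0,0,0],[0,0,0],[0,0,0],[0,0,0],[0,0,0],[0,0,0]], dp=[[1,0.15,0.45],[3,0,0],[1.3,0,0],[0,0,0],[0,0,0],[0,0,0]], gripper=[1,1,1,1,1,1])

```text
clock: 34.7
eef_pos: [607.5, -67.3, 131.4]
eef_rot: [-0.129, 1.567, -0.122]
wrist_force: [-0.6, 0.0, -1.2]
finger_gap: 21.6
```

```bash
python3 st.py 606.6 -69 104.5
python3 - <<'E'
from meas import *
n='scene'
p,d=snap(n,n+'5')
cv2.imwrite('pics/c9.png',cv2.resize(p[180:260,240:340,::-1],(800,640)[:2],interpolation=cv2.INTER_CUBIC)[:600])
E
```

```text
t 34.7 pos [607.5 -67.3 131.4] gap 21.6 F [-0.6  0.  -1.2] jawdeg 0.42 j6 -0.18
[[0.003, -0.007, 1.0], [-0.0, 1.0, 0.007], [-1.0, -0.0, 0.003]]
fix turn [0.42 0.2  0.02]
dp cm [ 2.69 -0.17 -0.1 ]
```

View pics/c9.png

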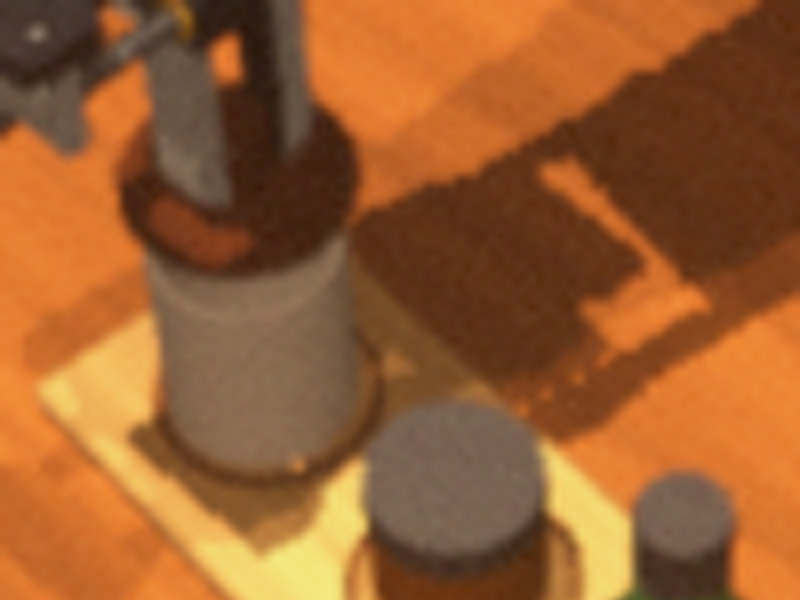

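The cover is held level above the cup, disc at about (238,190) over the rim. I'll lower it slowly and watch the force.

Emit:
jog_arm(turn=[[0,0.2,0],[0,0,0],[0,0,0],[0,0,0],[0,0,0]], dp=[[0.8,-0.15,-0.1],[0.4,0,0],[0.1,0,0],[0,0,0],[0,0,0]], gripper=[1,1,1,1,1])

```text
clock: 35.38
eef_pos: [606.6, -69.0, 118.0]
eef_rot: [-0.829, 1.57, -0.822]
wrist_force: [0.1, -0.8, 0.7]
finger_gap: 21.4
```

```bash
python3 st.py 606.6 -69 104.5
```

```text
t 35.38 pos [606.6 -69.  118. ] gap 21.4 F [ 0.1 -0.8  0.7] jawdeg 0.41 j6 -0.18
[[0.0, -0.007, 1.0], [-0.001, 1.0, 0.007], [-1.0, -0.001, 0.0]]
fix turn [0.41 0.03 0.03]
dp cm [ 1.35  0.01 -0.  ]
```

Emit:
jog_arm(turn=[[0,0,0],[0,0,0],[0,0,0],[0,0,0],[0,0,0]], dp=[[0.5,0,0],[0.3,0,0],[0.1,0,0],[0,0,0],[0,0,0]], gripper=[1,1,1,1,1])

```text
clock: 36.0
eef_pos: [606.7, -69.1, 108.5]
eef_rot: [-0.749, 1.57, -0.742]
wrist_force: [0.5, -0.2, -1.3]
finger_gap: 21.7
```

```bash
python3 st.py 606.6 -69 104.5
```

```text
t 36.0 pos [606.7 -69.1 108.5] gap 21.7 F [ 0.5 -0.2 -1.3] jawdeg 0.41 j6 -0.18
[[0.001, -0.007, 1.0], [-0.001, 1.0, 0.007], [-1.0, -0.001, 0.001]]
fix turn [0.41 0.04 0.03]
dp cm [ 0.4   0.01 -0.01]
```

Plug is entering (no force). Continue.

Emit:
jog_arm(turn=[[0,0,0],[0,0,0],[0,0,0],[0,0,0],[0,0,0]], dp=[[0.25,0,0],[0.1,0,0],[0.1,0,0],[0,0,0],[0,0,0]], gripper=[1,1,1,1,1])

```text
clock: 36.62
eef_pos: [606.7, -69.1, 103.8]
eef_rot: [-0.675, 1.57, -0.668]
wrist_force: [-1.1, -0.1, 0.4]
finger_gap: 21.4
```

```bash
python3 st.py 606.6 -69 103.5
```

```text
t 36.62 pos [606.7 -69.1 103.8] gap 21.4 F [-1.1 -0.1  0.4] jawdeg 0.41 j6 -0.18
[[0.001, -0.007, 1.0], [-0.001, 1.0, 0.007], [-1.0, -0.001, 0.001]]
fix turn [0.41 0.05 0.04]
dp cm [ 0.03  0.01 -0.01]
```

Emit:
jog_arm(turn=[[0,0,0],[0,0,0],[0,0,0]], dp=[[0.08,0,0],[0,0,0],[0,0,0]], gripper=[1,1,1])

```text
clock: 37.0
eef_pos: [607.0, -69.1, 103.6]
eef_rot: [-0.451, 1.569, -0.443]
wrist_force: [0.8, -0.0, -0.4]
finger_gap: 21.5
```

Emit:
jog_arm(turn=[[0,0,0],[0,0,0],[0,0,0],[0,0,0],[0,0,0],[0,0,0],[0,0,0],[0,0,0]], dp=[[0,0,0],[0,0,0],[0,0,0],[0,0,0],[0,0,0],[-2,0,0],[-4,0,0],[-5,0,0]], gripper=[0.4,0.4,0.4,0.4,0.4,0.4,0.4,0.4])

```text
clock: 38.0
eef_pos: [605.3, -68.8, 212.3]
eef_rot: [3.047, 1.565, 3.054]
wrist_force: [-1.1, -0.1, 0.8]
finger_gap: 56.4
```

Emit:
jog_arm(turn=[[0,0,0],[0,0,0],[0,0,0],[0,0,0],[0,0,0],[0,0,0]], dp=[[-2,0,-3],[0,0,-5],[0,0,-5],[0,0,-4],[0,0,0],[0,0,0]], gripper=[0.4,0.4,0.4,0.4,0.4,0.4])

```text
clock: 38.75
eef_pos: [432.1, -70.2, 237.6]
eef_rot: [-0.419, 1.567, -0.412]
wrist_force: [-0.1, -0.4, 0.2]
finger_gap: 56.4
```

```bash
python3 st.py
python3 - <<'E'
from meas import *
for n in ('scene','top'):
    p,d=snap(n,n+'6')
    meas(n,d,dict(knob=((606,-69),112,140,30),disc=((606,-69),92,108,60),jar=((614,31),62,90,45),cap=((622,131),152,180,40),candle=((614,-268),46,75,40),lantern=((636,265),135,160,60),mill=((587,446),20,160,60),bowl=((605,-485),30,50,70)))
    if n=='scene': cv2.imwrite('pics/c10.png',cv2.resize(p[130:330,190:440,::-1],(750,600),interpolation=cv2.INTER_CUBIC))
E
```

```text
t 38.75 pos [432.1 -70.2 237.6] gap 56.4 F [-0.1 -0.4  0.2] jawdeg 0.41 j6 -0.25
[[0.003, -0.007, 1.0], [-0.001, 1.0, 0.007], [-1.0, -0.001, 0.003]]
fix turn [0.41 0.19 0.08]
scene knob 70 circ [605.9 -68.3] 12.0 mean [608.1 -66.7 121.3] mid [606.2 -68.1]
scene disc 498 circ [605.7 -67. ] 38.0 mean [610.  -64.3  99.4] mid [607.2 -67.6]
scene jar 399 circ [614.5  31.4] 28.9 mean [616.   32.9  70.9] mid [614.5  31.4]
scene cap 144 circ [622.2 131. ] 14.7 mean [624.  132.7 161.9] mid [622.5 131.7]
scene candle 200 circ [ 616.2 -266.9] 25.9 mean [ 617.2 -262.7   55.9] mid [ 614.7 -266.6]
scene lantern 385 circ [640.3 267.8] 25.7 mean [643.2 269.2 141.9] mid [640.5 267.8]
scene mill 1031 circ [593.7 460.2] 27.3 mean [604.6 460.8  89.6] mid [598.6 460.3]
scene bowl 243 circ [ 603.2 -477.1] 51.7 mean [ 603.  -482.8   36.6] mid [ 604.3 -477. ]
top knob 32 circ [607.3 -69. ] 10.8 mean [606.9 -69.2 123.3] mid [607.5 -70.1]
top disc 300 circ [607.3 -68.9] 36.6 mean [607.2 -69.1 100.5] mid [607.6 -69. ]
top jar 202 circ [614.6  30.6] 28.4 mean [614.1  30.7  72.1] mid [613.9  30.9]
top cap 60 circ [622.3 130.8] 13.9 mean [621.8 130.5 164.5] mid [621.5 130.7]
top candle 141 circ [ 614.4 -267.4] 24.8 mean [ 614.  -267.2   57.5] mid [ 614.5 -267.4]
top lantern 209 circ [639.5 260.8] 47.5 mean [640.9 266.  142. ] mid [639.5 266.1]
top mill 263 circ [591.3 456.2] 26.6 mean [587.9 450.8  95. ] mid [590.8 456.1]
top bowl 156 circ [ 606.1 -478.8] 50.5 mean [ 608.3 -484.2   38.2] mid [ 606.  -478.7]
```

View pics/c10.png

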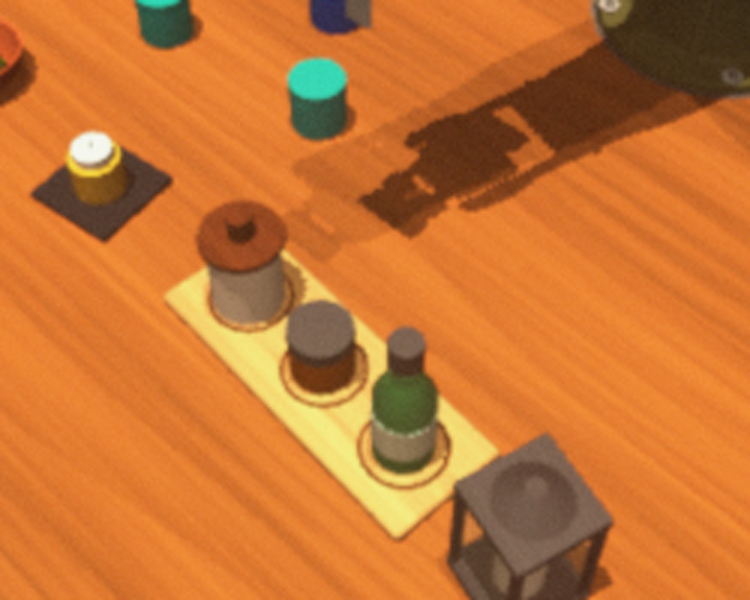

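All five pieces stand in place. Cup with cover is at (247,265), jar (321,345), bottle (405,410) and candle on the tile (97,170). The cover disc's top is at about 100 mm, which matches a seated cover (12+72+16). Handing in.

```bash
python3 -c "
from cell import order
print(order.sign_off())"
```

```text
the job is handed in; nothing more can be done
None
```

I laid the tasting place and handed it in at about 39 s of the 134 s allowed. The sign-off gave no verdict, so the results below come only from my own camera checks.

| Piece | Where it stands | Offset from target |
|---|---|---|
| Candle holder | middle of the tile | about 2 mm |
| Jar | middle ring | about 1 mm |
| Cup | ring away from the lantern | about 1 mm |
| Bottle | ring on the lantern's side | about 1 mm |
| Cover | on the cup | about 1–2 mm off the cup's axis |

- **Cover height:** the top of its disc measured about 100 mm, which is where it should be when seated level on the rim.
- **Upright and released:** all pieces looked upright in the last picture, and the gripper was open and clear of everything.
- **Bystanders:** the bowl and mill measured within about 2 mm of where they started. The lantern's mean position agreed within 2.5 mm; one noisy circle fit in the top view differed by 5 mm, still far below the 20 mm limit.
- **Camera agreement:** the two cameras agreed within about 2 mm on the placed pieces. No check failed.

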